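Let the magnifier lamp down on its ratchet stand

TASK

Let the ring magnifier down until its yellow pointer stands level with the red marker on the white post. To do that, push the blue thumb pad down so that the orange pawl lifts clear of the toothed wheel, hold it clear while the drum turns back, then let go so that the pawl drops in and holds the drum there. Push gently, never harder than 20 N, do not touch the magnifier, its arm and rack or the toothed wheel, and leave the things around the stand where they are.

Things in the scene. Friction and masses are not known exactly. Their poses are not given: they have to be found in the camera images.
- tail_top (a point): fixed point of the stand: middle of the top face of the seated pawl's tail, 174 mm above the bench; it does not move with the pawl. Frame: z up, y along the blue base plate (150 x 500 mm), away from the magnifier; x to the open wheel face. A blue round thumb pad (26 mm across) stands above it on a screw set differently each time: its flat top is anywhere from 6 to 24 mm above this point.
- pawl_hinge (a point): fixed: middle of the orange pawl's hinge (along x), 90 mm from tail_top towards -y, 6 mm lower. The pawl is a two-armed lever 14 mm wide, 12 mm thick; pushing the pad down lifts its nose off the wheel, a spring returns it. The nose is clear after about 10 mm of pad travel, then the drum turns; a rigid stop comes at about 14.5 mm. 4 to 10 N lift and hold it; the force jumps at the stop. Limit 20 N.
- wheel_axle (a point): fixed: middle of the steel toothed wheel (110 mm across, 20 teeth 10 mm deep, red stripe on its face), 175 mm from tail_top towards -y, 110 mm above the bench. Free above the pad. The upright rack stands 140 mm from the pad towards -y; from its top (335 mm above the bench) the white arm runs towards -y to the ring magnifier, 140 mm across, centred 225 mm from the axle.
- pointer (a point): middle of the yellow pointer, a flat bar 45 x 8 x 4 mm on the magnifier's white arm, beside the white post. Rack, arm and magnifier sink with it as the drum turns back, damped to about 5 to 10 mm/s while the pawl is held clear. It sinks 6.3 mm per tooth, so once the pawl is let go it may still sink by up to one tooth before it is caught. The pad cannot raise it again.
- mark (a point): middle of the red marker, a collar 30 mm across and 10 mm high on the upright white post (12 mm thick) of the stand, clamped 35 to 75 mm below the pointer's starting height, differently each time
- drum (a joint): turn of the drum and its toothed wheel in rad, growing as it turns back and lets the magnifier down: 0.314 rad per tooth, 20 mm of descent per rad; starts near 0
- bottle_mid (a point): middle of a clear water bottle 58 mm across and 170 mm high, standing near the stand; leave it alone
- jar_mid (a point): middle of a small screw jar with a green lid, 48 mm across and 48 mm high; leave it alone
- screwdriver_grip (a point): handle of a red screwdriver 170 mm long, lying on the bench; leave it alone
- box_mid (a point): middle of a yellow parts box 80 x 110 x 30 mm; leave it alone

How it is judged (in metres and radians):
On the way, in this order (a step that is already met when the one before it is completed fails the run):
1. the pawl is lifted clear and the drum has turned back by more than a tooth (value of joint drum above 0.45 rad), for 0.05 s.
2. the pointer has come down to within 12 mm of the marker's height (z of pointer in the frame of mark below 0.012 m), for 0.05 s.
At the end, for the whole second after the job is handed in: the pointer stands within 10 mm above or below the middle of the red marker, and the drum is at rest, caught by the dropped pawl, with the robot touching nothing (z of pointer in the frame of mark between -0.01 and 0.01 m and velocity of joint drum between -0.03 and 0.03 rad/s).
It fails at once if more than 20 N on the pawl or its thumb pad (contact force between any of the fingers, the arm and pawl above 20 N).
It fails at once if the robot pushes the magnifier, its arm or its rack (contact force between any of the fingers, the arm and lift above 2 N).
It fails at once if the robot forces the toothed wheel or drum by hand (contact force between any of the fingers, the arm and drum above 2 N).
It fails at once if a thing beside the stand is moved by more than 20 mm (distance of any of bottle_mid, jar_mid, screwdriver_grip, box_mid from where it was at the start of the episode above 0.02 m).
It also fails if it takes over 67 s, if anything falls off the work surface, if the arm or the gripper's body presses on something with over 40 N, if the wrist force passes 120 N, or if a joint passes its speed limit or range.

ROBOT

A 6-joint arm with a two-finger parallel gripper is mounted at the origin on the work surface. World frame = base frame: x ahead of the robot, y to its left, z up, the work surface at z = 0. Lengths are in mm, angles in rad, forces in N, time in s.
With the tool pointing down it reaches from about 275 to 825 mm from the base axis. Payload 5.2 kg.
Tool frame: the origin (TCP) lies at the very end of the fingers, on their centre line; the grasp point (between the pads) lies 19 mm behind it (bot.hold_point_z is the distance from the TCP to the grasp point, in mm); z points along the fingers, y is the line along which they close (so a half turn about z gives the same grasp; the last joint's range is limited). The gripper opens to 93 mm and grips with 3 to 60 N. Pads are 15 mm wide; open, the fingers measure 128 mm over their backs; the gripper's body (75 mm by 188 mm) begins 65 mm behind the grasp point.
Start: joints at [0.982, 0.259, 1.535, -0, 1.348, -0.203], TCP at [206.944, 509.587, 218.653] pointing down, gripper open.
Joint ranges: [-3.14, 3.14], [-0.91, 2.08], [0.19, 2.58], [-1.22, 4.36], [0.22, 2.71], [-3.12, 3.12]. Speed limits (rad/s): [2.57, 2.57, 3.14, 3.14, 3.14, 3.14].

INTERFACE

Orientations are given as a unit quaternion [w, x, y, z].
In Python, from cell import bot gives the robot as it stands.
- The arm moves only by the tool jog_arm, never from a script. Its arguments are lists of equal length, an entry for each row: "slide": the shift along the tool's x, y, z scaled (see below), a list of three; "turn": the turn, a rotation vector about the tool's x, y, z scaled (see below), a list of three; "gripper": the gripper's target within -1 to 1 (shut at 1, half-way at 0, fully open at -1). A call has 1 to 12 rows; each row is the pose to reach, as a shift and turn from the pose commanded when the call began, along the tool's axes at that moment; what a row does not reach only later rows make up. The controller multiplies each number of a shift by 10 cm and each number of a turn by 90 degrees. A row lasts 1/12 s, in which the tool goes at most 41.7 mm and 7.16 degrees, less where a joint would pass 70% of its speed; a pose out of reach is approached as far as the arm can. A call with a number of a shift or a turn outside -1 to 1 is refused whole. A call with a gripper value outside its range is refused whole. The fingers move at their own pace and stop on an object; "newtons" is the grip in N (left out, the last holds). Time passes only in rows, so rows that repeat a pose let the fingers close. It gives the time, the measured TCP pose, the force, the opening and the grip force at its end, in the units of the state.
- bot.get_obs(): the state, without advancing time (a new reading comes with each control period).
- bot.capture(name): name is "scene" or "side" or "wrist"; returns the picture (384x512x3 uint8, blue, green, red); there is no depth.
- bot.get_calibration(name): a dict with "intrinsics" (3x3 intrinsics, pixels), "D" ([k1, k2, p1, p2, k3] as OpenCV has them; the pictures are not rectified), "world_to_cam" (4x4, takes a point from world to camera coordinates); the wrist camera has in their place "tool_from_camera" (4x4, takes a point from camera to tool coordinates, whose origin is the TCP and whose axes are the flange's). Camera axes: x right, y up, looking along -z (the intrinsics and any distortion apply to the point x, -y, -z); pixel columns grow to the right and rows downward; lengths in mm; the calibration is good to about 2 mm. A picture is of the moment at which its call begins: read the wrist's pose just before it. get_calibration takes no time and is no camera call.
- bot.sign_off(): hands the job in; it is judged then, once.
The state is a dict: "time": time; "joint_positions": joint angles; "joint_vel": joint speeds; "joint_torque": joint torques, N m; "eef_pos": TCP position; "tcp_rot": TCP orientation; "contact_force": force on the tool from outside, world axes, zero at the start; "ft_torque": the same for the moment, N m; "gripper_width": opening from 0.0 (shut) to 1.0 (fully open); "grasp_force": force on a finger pad.
Only numpy, scipy, OpenCV 4.12 (cv2) and the standard library are available. Lean on these libraries where they do the work, as an engineer would, in place of code of your own. Each camera call takes 0.05 s, during which the arm holds its last target. There are 200 camera calls.

## Working session

There is one attempt and no reset: what is moved stays moved. The work goes in short steps, Python scripts to look and compute and a tool call to move; the robot and the scene stay as the last step left them, time stands still between calls to the robot, and variables do not carry over. Pictures are saved under pics/ and viewed, at most 10 in all, crops included, and the job is handed in when it is done.

Besides the shell and the picture viewer there is one more tool, called after ">>>" as name(argument=value, ...), one argument or row to a line, values as JSON. jog_arm: Moves the arm, as the interface text tells. Its arguments: {"type":"object","properties":{"slide":{"type":"array","items":{"type":"array","items":{"type":"number","minimum":-1,"maximum":1}}},"turn":{"type":"array","items":{"type":"array","items":{"type":"number","minimum":-1,"maximum":1}}},"gripper":{"type":"array","items":{"type":"number"}},"newtons":{"type":"number"}},"required":["slide","turn","gripper"]}

```bash
mkdir -p pics; python3 - <<'E'
from cell import bot
import cv2,numpy as np
for n in("scene","side"):
    cv2.imwrite(f"pics/{n}0.png",bot.capture(n)); c=bot.get_calibration(n); print(n,np.round(c["intrinsics"],1).tolist(),np.round(c["D"],3),np.round(c["world_to_cam"],3).tolist())
o=bot.get_obs();print(o["time"],o["eef_pos"],o["tcp_rot"],o["contact_force"])
print(np.round(bot.get_calibration("wrist")["tool_from_camera"],3).tolist())
E
```

```text
scene [[421.4, 0.0, 254.8], [0.0, 421.4, 191.9], [0.0, 0.0, 1.0]] [-0.009  0.     0.     0.     0.   ] [[-0.774, 0.633, -0.011, 445.791], [-0.526, -0.634, 0.567, 157.364], [0.352, 0.445, 0.824, -1436.606], [0.0, 0.0, 0.0, 1.0]]
side [[447.2, 0.0, 252.8], [0.0, 447.2, 191.5], [0.0, 0.0, 1.0]] [-0.133  0.     0.     0.     0.   ] [[0.989, -0.149, 0.009, -557.375], [0.099, 0.698, 0.709, -219.997], [-0.112, -0.7, 0.705, -1308.823], [0.0, 0.0, 0.0, 1.0]]
0.1 [206.65549578 509.17555242 217.91309236] [-3.09209092e-04  1.91689273e-01  9.81455325e-01 -7.57008014e-04] [ 0.11508371 -0.12111138  0.42816547]
[[0.0, 0.969, 0.247, 68.555], [1.0, -0.0, -0.0, -0.462], [0.0, 0.247, -0.969, -165.899], [0.0, 0.0, 0.0, 1.0]]
```

View pics/scene0.png

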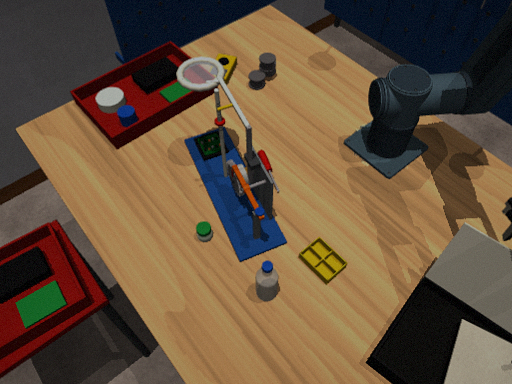

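View pics/side0.png

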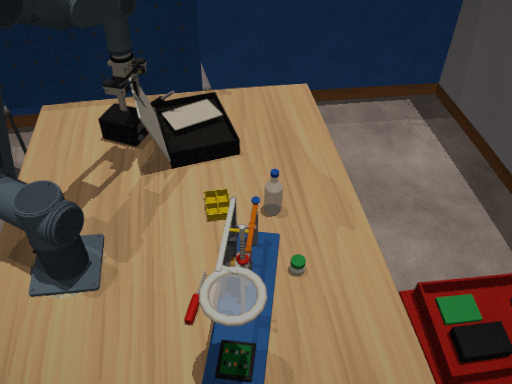

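The scene view shows the pad near (260,212), the pointer near (224,106) and the marker near (220,121). In the side view the pad is near (255,201) and the marker near (243,260). Next I'll triangulate them.

```bash
cat > h.py <<'E'
import cv2,numpy as np
from cell import bot
def ray(n,uv,T=None):
    c=bot.get_calibration(n);K=np.array(c["intrinsics"]);D=np.array(c["D"],float)
    p=cv2.undistortPoints(np.array([[uv]],float),K,D)[0,0];d=np.array([p[0],-p[1],-1.])
    if n!="wrist":
        W=np.linalg.inv(np.array(c["world_to_cam"]))
    else: W=T@np.array(c["tool_from_camera"])
    d=W[:3,:3]@d;return W[:3,3],d/np.linalg.norm(d)
def tri(rs):
    A=sum(np.eye(3)-np.outer(d,d) for o,d in rs);b=sum((np.eye(3)-np.outer(d,d))@o for o,d in rs)
    p=np.linalg.solve(A,b);return p,[np.linalg.norm(np.cross(p-o,d)) for o,d in rs]
def onz(r,z): o,d=r;return o+d*(z-o[2])/d[2]
def proj(n,p):
    c=bot.get_calibration(n);q=(np.array(c["world_to_cam"])@np.append(p,1))[:3]
    return cv2.projectPoints(np.array([[q[0],-q[1],-q[2]]]),np.zeros(3),np.zeros(3),np.array(c["intrinsics"]),np.array(c["D"],float))[0][0,0]
R={"blue":((105,150,60),(130,255,255)),"red":((0,150,60),(5,255,255)),"yel":((24,130,70),(34,255,255)),"org":((6,170,90),(18,255,255)),"grn":((50,120,40),(80,255,255))}
def blobs(im,col,mn=4):
    h=cv2.cvtColor(im,cv2.COLOR_BGR2HSV);m=cv2.inRange(h,*R[col])
    if col=="red": m|=cv2.inRange(h,(174,150,60),(180,255,255))
    n,l,s,c=cv2.connectedComponentsWithStats(m)
    return [(np.round(c[i],1).tolist(),s[i].tolist()) for i in range(1,n) if s[i][4]>=mn]
E
python3 - <<'E'
from h import *
for n,(x0,x1,y0,y1) in {"scene":(180,300,80,270),"side":(180,300,160,330)}.items():
    im=cv2.imread(f"pics/{n}0.png")
    for c in R:
        for b in blobs(im,c):
            if x0<b[0][0]<x1 and y0<b[0][1]<y1: print(n,c,b)
a=cv2.resize(cv2.imread("pics/scene0.png")[85:265,180:300],None,fx=3.3,fy=3.3,interpolation=2)
b=cv2.resize(cv2.imread("pics/side0.png")[165:345,180:300],None,fx=3.3,fy=3.3,interpolation=2)
cv2.imwrite("pics/z.png",np.hstack([a,b]))
E
```

```text
scene blue ([234.3, 208.6], [185, 135, 102, 126, 3556])
scene blue ([234.1, 156.3], [226, 148, 19, 19, 168])
scene blue ([249.5, 203.2], [248, 200, 4, 7, 8])
scene blue ([267.1, 265.9], [262, 261, 11, 11, 88])
scene red ([219.4, 121.4], [215, 118, 10, 7, 52])
scene red ([264.2, 159.5], [258, 150, 14, 21, 130])
scene yel ([224.0, 106.4], [217, 104, 16, 6, 34])
scene org ([245.0, 186.4], [232, 165, 27, 44, 248])
scene org ([261.0, 216.6], [259, 215, 5, 4, 15])
scene grn ([206.5, 150.6], [200, 144, 15, 11, 49])
scene grn ([203.2, 228.0], [196, 222, 15, 13, 155])
side blue ([274.4, 172.6], [271, 169, 8, 9, 51])
side blue ([255.3, 199.7], [252, 197, 8, 7, 43])
side blue ([237.7, 241.4], [237, 233, 3, 18, 27])
side blue ([249.6, 316.3], [202, 232, 77, 152, 3434])
side blue ([246.0, 236.0], [246, 234, 1, 5, 5])
side red ([242.5, 259.5], [236, 254, 14, 12, 87])
side red ([192.0, 309.0], [185, 294, 14, 30, 250])
side yel ([216.3, 203.5], [204, 189, 26, 32, 542])
side yel ([234.1, 229.5], [230, 228, 9, 4, 31])
side yel ([246.1, 230.9], [245, 230, 3, 3, 8])
side org ([251.1, 228.3], [245, 204, 13, 48, 260])
side org ([235.2, 257.2], [234, 257, 3, 2, 4])
side grn ([297.6, 261.1], [291, 255, 14, 14, 161])
```

View pics/z.png

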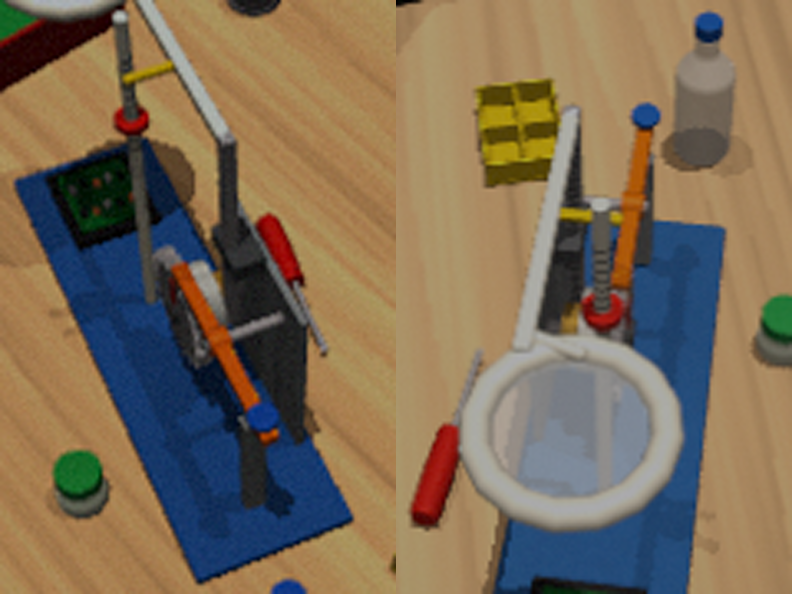

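```bash
python3 - <<'E'
from h import *
P=lambda n,a,b:tri([ray("scene",a),ray("side",b)])
pad,e=P(0,(259.7,211.1),(255.5,200));print("pad",pad,e)
m,e=P(0,(219.7,121.4),(242.8,259.8));print("mark",m,e)
p,e=P(0,(224.8,106.4),(238.5,230));print("ptr",p,e)
z=lambda x,y:onz(ray("scene",(180+x/3.3,85+y/3.3)),8)
c=[z(198,580),z(352,520),z(150,140),z(16,182)];print(np.round(c,0).tolist())
y=(c[0]+c[1]-c[2]-c[3])/2;print("len",np.linalg.norm(y),"w",np.linalg.norm(c[0]-c[1]));y/=np.linalg.norm(y);print("ydir",y,np.degrees(np.arctan2(y[1],y[0])))
for h in(6,24): print(h)
print("bottle cap",P(0,(267,265.9),(274.4,172.6)), "jar",onz(ray("scene",(203.2,228)),48))
# rays at pad height candidates, wheel-based check: pawl direction
print("org", [onz(ray("scene",q),175) for q in((233,166),(261,216.6))])
E
```

```text
pad [570.88641902  15.61871263 182.05127683] [np.float64(1.1144793486168914), np.float64(1.1144793486171247)]
mark [ 500.9316651  -240.50031969  258.29229164] [np.float64(1.0123881102021188), np.float64(1.0123881102020125)]
ptr [ 496.39956375 -213.46695736  331.95028263] [np.float64(0.1875664556601495), np.float64(0.18756645566003222)]
[[649.0, 24.0, 8.0], [509.0, 65.0, 8.0], [373.0, -411.0, 8.0], [516.0, -454.0, 8.0]]
len 495.568158771309 w 145.8230594224602
ydir [0.27186122 0.96233647 0.        ] 74.2249494410767
6
24
bottle cap (array([648.91915244, 138.07073579, 165.26985601]), [np.float64(0.6014762729380736), np.float64(0.601476272937968)]) jar [ 677.62813342 -107.83210079   48.        ]
org [array([ 530.04421855, -148.56977884,  175.        ]), array([574.98691219,  27.40085755, 175.        ])]
```

Pad is near (571, 16) with its top around z 183. The pointer is about 74 mm above the marker. I'll fly there high with the gripper closed.

>>> jog_arm(
  slide=[
    [0,0,-0.4],
    [0,0,-0.8],
    [-0.4,-0.25,-0.8],
    [-0.8,-0.49,-0.8],
    [-1,-0.61,-0.8],
    [-1,-0.61,-0.8],
  ],
  turn=[
    [0,0,0],
    [0,0,0],
    [0,0,0],
    [0,0,0],
    [0,0,0],
    [0,0,0],
  ],
  gripper=[1,1,1,1,1,1],
)

```text
time: 0.6
eef_pos: [279.5, 411.5, 298.6]
tcp_rot: [0.001, 0.194, 0.981, -0.001]
contact_force: [-0.3, 0.1, 0.3]
gripper_width: 0.621
grasp_force: 0.0
```

>>> jog_arm(
  slide=[
    [-0.34,-0.2,0],
    [-0.67,-0.41,0],
    [-1,-0.61,0],
    [-1,-0.61,0],
  ],
  turn=[
    [0,0,0],
    [0,0,0],
    [0,0,0],
    [0,0,0],
  ],
  gripper=[1,1,1,1],
)

```text
time: 0.93
eef_pos: [349.6, 317.1, 298.2]
tcp_rot: [0.001, 0.194, 0.981, -0.001]
contact_force: [0.2, 0.5, -0.3]
gripper_width: 0.333
grasp_force: 0.0
```

>>> jog_arm(
  slide=[
    [-0.34,-0.2,0],
    [-0.67,-0.41,0],
    [-1,-0.61,0],
    [-1,-0.61,0],
  ],
  turn=[
    [0,0,0],
    [0,0,0],
    [0,0,0],
    [0,0,0],
  ],
  gripper=[1,1,1,1],
)

```text
time: 1.27
eef_pos: [419.3, 223.0, 298.0]
tcp_rot: [0.001, 0.194, 0.981, -0.001]
contact_force: [0.9, 0.3, 0.2]
gripper_width: 0.05
grasp_force: 0.0
```

>>> jog_arm(
  slide=[
    [-0.34,-0.2,0],
    [-0.67,-0.41,0],
    [-1,-0.61,0],
    [-1,-0.61,0],
  ],
  turn=[
    [0,0,0],
    [0,0,0],
    [0,0,0],
    [0,0,0],
  ],
  gripper=[1,1,1,1],
)

```text
time: 1.6
eef_pos: [488.9, 129.0, 297.7]
tcp_rot: [0.0, 0.194, 0.981, -0.001]
contact_force: [-0.0, -0.3, -0.2]
gripper_width: 0.001
grasp_force: 0.0
```

>>> jog_arm(
  slide=[
    [0,0,0],
    [0,0,0],
    [0,0,0],
    [0,0,0],
    [0,0,0],
    [0,0,0],
    [0,0,0],
    [0,0,0],
    [0,0,0],
    [0,0,0],
    [0,0,0],
    [0,0,0],
  ],
  turn=[
    [0,0,0.08],
    [0,0,0.16],
    [0,0,0.24],
    [0,0,0.32],
    [0,0,0.4],
    [0,0,0.48],
    [0,0,0.56],
    [0,0,0.64],
    [0,0,0.72],
    [0,0,0.8],
    [0,0,0.88],
    [0,0,0.93],
  ],
  gripper=[1,1,1,1,1,1,1,1,1,1,1,1],
)

```text
time: 2.6
eef_pos: [485.1, 134.5, 298.3]
tcp_rot: [-0.001, 0.799, 0.601, -0.0]
contact_force: [0.5, -0.2, 0.4]
gripper_width: 0.005
grasp_force: 0.0
```

>>> jog_arm(
  slide=[
    [-0.25,0.35,0],
    [-0.5,0.7,0],
    [-0.5,0.7,0.3],
    [-0.5,0.7,0.3],
    [-0.5,0.7,0.3],
  ],
  turn=[
    [0,0,0],
    [0,0,0],
    [0,0,0],
    [0,0,0],
    [0,0,0],
  ],
  gripper=[1,1,1,1,1],
)

```text
time: 3.02
eef_pos: [538.0, 67.0, 266.9]
tcp_rot: [-0.002, 0.798, 0.603, -0.002]
contact_force: [-0.4, 0.6, -0.4]
gripper_width: 0.003
grasp_force: 0.0
```

```bash
cat >> h.py <<'E'
from scipy.spatial.transform import Rotation as Ro
def toolT():
    o=bot.get_obs();q=np.array(o["tcp_rot"]);T=np.eye(4);T[:3,:3]=Ro.from_quat(q[[1,2,3,0]]).as_matrix();T[:3,3]=o["eef_pos"];return T
E
python3 - <<'E'
from h import *
T=toolT();np.save("T1.npy",T);im=bot.capture("wrist");cv2.imwrite("pics/w1.png",im)
print(T[:3,3],[ (b,np.round(onz(ray("wrist",b[0],T),183),1)) for b in blobs(im,"blue",60)])
E
```

```text
[537.95956553  66.9515557  266.87948421] [(([355.3, 79.3], [341, 64, 30, 32, 756]), array([642.8, 139.2, 183. ])), (([253.6, 183.4], [235, 173, 34, 24, 579]), array([540.8,  78.9, 183. ])), (([311.6, 201.1], [274, 173, 61, 64, 2580]), array([585.8,  49.5, 183. ])), (([258.8, 213.2], [236, 199, 49, 38, 701]), array([537.8,  51.4, 183. ]))]
```

View pics/w1.png

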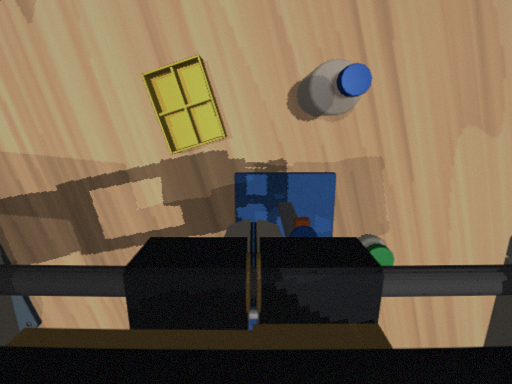

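The wrist view shows the pad partly behind the fingers at about (302,236), with the orange tail end just above it at (303,223).

```bash
python3 - <<'E'
from h import *
T=np.load("T1.npy")
a=onz(ray("wrist",(302,236),T),183);print(a)
R_=toolT();print(R_[:3,:3].round(3).tolist());
for g in (a,np.array([571,16,183.])): print(R_[:3,:3].T@(g-R_[:3,3]))
E
```

```text
[569.93627902  19.59743417 183.        ]
[[0.272, 0.962, -0.002], [0.962, -0.272, 0.001], [0.0, -0.002, -1.0]]
[-37.32948424  43.33896144  85.29470496]
[-40.50228088  45.34055169  85.28897291]
```

>>> jog_arm(
  slide=[
    [-0.2,0.22,0],
    [-0.4,0.44,0],
    [-0.4,0.44,0.25],
    [-0.4,0.44,0.5],
    [-0.4,0.44,0.6],
    [-0.4,0.44,0.62],
    [-0.4,0.44,0.62],
    [-0.4,0.44,0.62],
  ],
  turn=[
    [0,0,0],
    [0,0,0],
    [0,0,0],
    [0,0,0],
    [0,0,0],
    [0,0,0],
    [0,0,0],
    [0,0,0],
  ],
  gripper=[1,1,1,1,1,1,1,1],
)

```text
time: 3.73
eef_pos: [571.6, 16.1, 208.5]
tcp_rot: [0.001, 0.797, 0.604, 0.001]
contact_force: [-0.3, -0.3, 0.7]
gripper_width: 0.006
grasp_force: 0.0
```

```bash
python3 - <<'E'
from h import *
a,b=bot.capture("scene"),bot.capture("side");cv2.imwrite("pics/s2.png",a);cv2.imwrite("pics/d2.png",b)
cv2.imwrite("pics/z2.png",np.hstack([cv2.resize(a[85:265,180:300],None,fx=3.3,fy=3.3,interpolation=2),cv2.resize(b[165:345,180:300],None,fx=3.3,fy=3.3,interpolation=2)]))
E
```

```text
(no output)
```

View pics/z2.png

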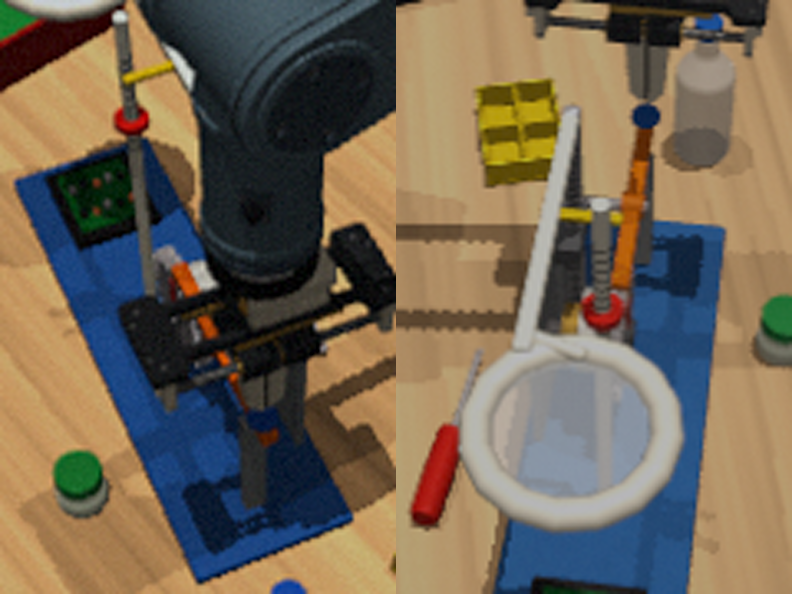

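Aligned above the pad, and both pointer and marker stay visible. Descending gently.

>>> jog_arm(
  slide=[
    [0,0,0.04],
    [0,0,0.07],
    [0,0,0.09],
    [0,0,0.105],
    [0,0,0.12],
    [0,0,0.135],
    [0,0,0.15],
    [0,0,0.165],
    [0,0,0.18],
    [0,0,0.18],
  ],
  turn=[
    [0,0,0],
    [0,0,0],
    [0,0,0],
    [0,0,0],
    [0,0,0],
    [0,0,0],
    [0,0,0],
    [0,0,0],
    [0,0,0],
    [0,0,0],
  ],
  gripper=[1,1,1,1,1,1,1,1,1,1],
)

```text
time: 4.67
eef_pos: [570.7, 15.4, 188.2]
tcp_rot: [-0.0, 0.798, 0.603, -0.0]
contact_force: [0.5, 0.1, -0.1]
gripper_width: 0.008
grasp_force: 0.0
```

>>> jog_arm(
  slide=[
    [0,0,0.01],
    [0,0,0.02],
    [0,0,0.03],
    [0,0,0.03],
  ],
  turn=[
    [0,0,0],
    [0,0,0],
    [0,0,0],
    [0,0,0],
  ],
  gripper=[1,1,1,1],
)

```text
time: 5.0
eef_pos: [570.8, 15.4, 185.4]
tcp_rot: [-0.0, 0.798, 0.603, -0.0]
contact_force: [-0.6, -0.3, -0.5]
gripper_width: 0.008
grasp_force: 0.0
```

>>> jog_arm(
  slide=[
    [0,0,0.01],
    [0,0,0.02],
    [0,0,0.03],
    [0,0,0.03],
  ],
  turn=[
    [0,0,0],
    [0,0,0],
    [0,0,0],
    [0,0,0],
  ],
  gripper=[1,1,1,1],
)

```text
time: 5.33
eef_pos: [571.1, 15.6, 183.1]
tcp_rot: [0.0, 0.798, 0.603, 0.0]
contact_force: [-0.9, 0.9, 3.4]
gripper_width: 0.003
grasp_force: 2.1
```

Contact is near z 184, with 3.4 N. Clear should be near 174 and the stop near 169.5, so I'll aim for about 172.

>>> jog_arm(
  slide=[
    [0,0,0.01],
    [0,0,0.02],
    [0,0,0.03],
    [0,0,0.04],
    [0,0,0.05],
    [0,0,0.06],
    [0,0,0.07],
    [0,0,0.08],
    [0,0,0.08],
  ],
  turn=[
    [0,0,0],
    [0,0,0],
    [0,0,0],
    [0,0,0],
    [0,0,0],
    [0,0,0],
    [0,0,0],
    [0,0,0],
    [0,0,0],
  ],
  gripper=[1,1,1,1,1,1,1,1,1],
)

```text
time: 6.08
eef_pos: [571.4, 16.3, 175.6]
tcp_rot: [0.0, 0.798, 0.603, 0.001]
contact_force: [-0.7, 3.9, 7.5]
gripper_width: 0.006
grasp_force: 3.9
```

```bash
cat > look.py <<'E'
from h import *
M=np.array([500.9,-240.5,258.3])
res=[]
for n in("scene","side"):
    im=bot.capture(n);c=(190,250,95,135) if n=="scene" else (225,251,218,280)
    f=lambda col:[b for b in blobs(im,col) if c[0]<b[0][0]<c[1] and c[2]<b[0][1]<c[3]]
    print(n,"yel",f("yel"),"red",f("red"));res.append([b[0] for b in f("yel")])
    cv2.imwrite(f"pics/last_{n}.png",im)
if res[0]:
    # vertical line through start pointer: height from scene row
    zz=np.arange(220,345,.5);v=[proj("scene",(496.4,-213.5,z))[1] for z in zz]
    r=res[0][0][1];z=np.interp(-r,-np.array(v),zz);print("ptr z",z,"above mark",z-258.3)
if res[0] and res[1]:
    u=max(res[1],key=lambda b:0)
o=bot.get_obs();print(o["time"],o["eef_pos"][2],o["contact_force"])
E
python3 look.py
```

```text
scene yel [([221.2, 107.4], [217, 106, 10, 5, 22])] red [([219.4, 121.6], [215, 118, 10, 8, 55])]
side yel [([234.1, 229.6], [230, 228, 9, 5, 33]), ([246.2, 231.1], [245, 230, 3, 4, 9])] red [([242.7, 259.4], [236, 254, 14, 11, 87])]
ptr z 328.50642884427657 above mark 70.20642884427656
6.1833 175.6513610418607 [-1.81592388  4.75916231  7.98417884]
```

>>> jog_arm(
  slide=[
    [0,0,0.01],
    [0,0,0.02],
    [0,0,0.025],
    [0,0,0.03],
    [0,0,0.03],
    [0,0,0.03],
  ],
  turn=[
    [0,0,0],
    [0,0,0],
    [0,0,0],
    [0,0,0],
    [0,0,0],
    [0,0,0],
  ],
  gripper=[1,1,1,1,1,1],
)

```text
time: 6.68
eef_pos: [571.5, 16.5, 172.8]
tcp_rot: [-0.0, 0.798, 0.603, 0.001]
contact_force: [-1.6, 4.0, 7.9]
gripper_width: 0.003
grasp_force: 4.3
```

```bash
cat > look.py <<'E'
from h import *
im=bot.capture("side");cv2.imwrite("pics/last_side.png",im)
zz=np.arange(220,345,.5);P=np.array([proj("side",(496.4,-213.5,z)) for z in zz])
print("mark-level px",proj("side",(496.4,-213.5,258.3)),"start",proj("side",(496.4,-213.5,332)))
for b in blobs(im,"yel",3):
    if 222<b[0][0]<255 and 220<b[0][1]<290:
        # row at bar middle column 238: bar slope (230.9-229.5)/12 px per px
        r=b[0][1]+(238.5-b[0][0])*.117;z=np.interp(r,P[::-1,1],zz[::-1]);print(b,"z",round(z,1),"above",round(z-258.3,1))
o=bot.get_obs();print(o["time"],o["eef_pos"][2],o["contact_force"])
E
python3 look.py
```

```text
mark-level px [238.8762563  250.55950351] start [238.42047094 229.970634  ]
([234.2, 230.4], [230, 229, 9, 5, 32]) z 328.8 above 70.5
([246.0, 231.7], [245, 230, 3, 4, 9]) z 329.1 above 70.8
6.7333 172.78778363122353 [-1.2185317   4.90977309  8.03568527]
```

>>> jog_arm(
  slide=[
    [0,0,0],
    [0,0,0],
    [0,0,0],
    [0,0,0],
    [0,0,0],
    [0,0,0],
    [0,0,0],
    [0,0,0],
    [0,0,0],
    [0,0,0],
    [0,0,0],
    [0,0,0],
  ],
  turn=[
    [0,0,0],
    [0,0,0],
    [0,0,0],
    [0,0,0],
    [0,0,0],
    [0,0,0],
    [0,0,0],
    [0,0,0],
    [0,0,0],
    [0,0,0],
    [0,0,0],
    [0,0,0],
  ],
  gripper=[1,1,1,1,1,1,1,1,1,1,1,1],
)

```text
time: 7.73
eef_pos: [571.5, 16.5, 172.8]
tcp_rot: [-0.0, 0.798, 0.603, 0.001]
contact_force: [-0.4, 5.1, 7.8]
gripper_width: 0.002
grasp_force: 4.2
```

```bash
python3 look.py
```

```text
mark-level px [238.8762563  250.55950351] start [238.42047094 229.970634  ]
([234.1, 232.6], [230, 231, 9, 5, 31]) z 321.2 above 62.9
([246.0, 233.7], [245, 232, 3, 4, 9]) z 322.3 above 64.0
7.7833 172.79555146382623 [-0.69419051  5.03279754  7.72563068]
```

It sinks about 7.3 mm/s at 8 N. Holding.

>>> jog_arm(
  slide=[
    [0,0,0],
    [0,0,0],
    [0,0,0],
    [0,0,0],
    [0,0,0],
    [0,0,0],
    [0,0,0],
    [0,0,0],
    [0,0,0],
    [0,0,0],
    [0,0,0],
    [0,0,0],
  ],
  turn=[
    [0,0,0],
    [0,0,0],
    [0,0,0],
    [0,0,0],
    [0,0,0],
    [0,0,0],
    [0,0,0],
    [0,0,0],
    [0,0,0],
    [0,0,0],
    [0,0,0],
    [0,0,0],
  ],
  gripper=[1,1,1,1,1,1,1,1,1,1,1,1],
)

```text
time: 8.78
eef_pos: [571.5, 16.5, 172.8]
tcp_rot: [0.0, 0.798, 0.603, 0.001]
contact_force: [-1.4, 3.8, 7.8]
gripper_width: 0.009
grasp_force: 4.2
```

>>> jog_arm(
  slide=[
    [0,0,0],
    [0,0,0],
    [0,0,0],
    [0,0,0],
    [0,0,0],
    [0,0,0],
    [0,0,0],
    [0,0,0],
    [0,0,0],
    [0,0,0],
    [0,0,0],
    [0,0,0],
  ],
  turn=[
    [0,0,0],
    [0,0,0],
    [0,0,0],
    [0,0,0],
    [0,0,0],
    [0,0,0],
    [0,0,0],
    [0,0,0],
    [0,0,0],
    [0,0,0],
    [0,0,0],
    [0,0,0],
  ],
  gripper=[1,1,1,1,1,1,1,1,1,1,1,1],
)

```text
time: 9.78
eef_pos: [571.5, 16.5, 172.8]
tcp_rot: [0.0, 0.798, 0.603, 0.001]
contact_force: [-1.3, 4.0, 8.3]
gripper_width: 0.007
grasp_force: 4.2
```

>>> jog_arm(
  slide=[
    [0,0,0],
    [0,0,0],
    [0,0,0],
    [0,0,0],
    [0,0,0],
    [0,0,0],
    [0,0,0],
    [0,0,0],
    [0,0,0],
    [0,0,0],
    [0,0,0],
    [0,0,0],
  ],
  turn=[
    [0,0,0],
    [0,0,0],
    [0,0,0],
    [0,0,0],
    [0,0,0],
    [0,0,0],
    [0,0,0],
    [0,0,0],
    [0,0,0],
    [0,0,0],
    [0,0,0],
    [0,0,0],
  ],
  gripper=[1,1,1,1,1,1,1,1,1,1,1,1],
)

```text
time: 10.78
eef_pos: [571.5, 16.5, 172.8]
tcp_rot: [-0.0, 0.798, 0.603, 0.001]
contact_force: [-0.3, 5.0, 8.2]
gripper_width: 0.008
grasp_force: 4.2
```

>>> jog_arm(
  slide=[
    [0,0,0],
    [0,0,0],
    [0,0,0],
    [0,0,0],
    [0,0,0],
    [0,0,0],
    [0,0,0],
    [0,0,0],
    [0,0,0],
    [0,0,0],
    [0,0,0],
    [0,0,0],
  ],
  turn=[
    [0,0,0],
    [0,0,0],
    [0,0,0],
    [0,0,0],
    [0,0,0],
    [0,0,0],
    [0,0,0],
    [0,0,0],
    [0,0,0],
    [0,0,0],
    [0,0,0],
    [0,0,0],
  ],
  gripper=[1,1,1,1,1,1,1,1,1,1,1,1],
)

```text
time: 11.78
eef_pos: [571.5, 16.5, 172.8]
tcp_rot: [0.0, 0.798, 0.603, 0.001]
contact_force: [-1.4, 4.3, 8.1]
gripper_width: 0.007
grasp_force: 4.2
```

```bash
python3 look.py; python3 - <<'E'
from h import *
a=bot.capture("scene");b=bot.capture("side");cv2.imwrite("pics/s3.png",a)
for c in("yel","red"):print([x for x in blobs(a,c) if 190<x[0][0]<250 and 95<x[0][1]<145])
cv2.imwrite("pics/z3.png",np.hstack([cv2.resize(a[80:170,190:250],None,fx=6,fy=6,interpolation=2),cv2.resize(b[210:300,210:270],None,fx=6,fy=6,interpolation=2)]))
E
```

```text
mark-level px [238.8762563  250.55950351] start [238.42047094 229.970634  ]
([234.2, 240.6], [230, 239, 10, 4, 31]) z 293.1 above 34.8
([246.1, 241.9], [245, 241, 3, 3, 8]) z 293.5 above 35.2
11.8333 172.7917581405751 [-0.60532818  4.40317754  7.88059991]
[([225.0, 117.4], [218, 114, 16, 7, 38])]
[([219.0, 122.2], [215, 118, 10, 8, 46])]
```

View pics/z3.png

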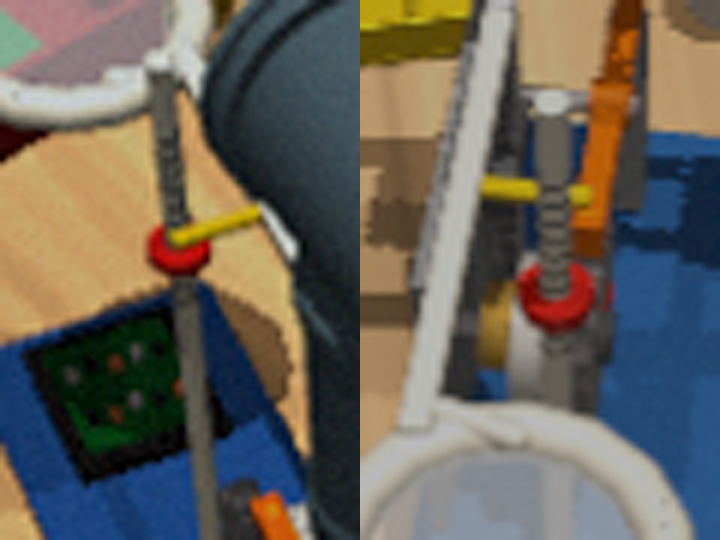

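Zoomed: in the scene crop the pointer (225,117) is just in front of the red collar, still above it. In the side crop the pointer is at row 241, above the collar at row 259.

```bash
python3 - <<'E'
from h import *
print(tri([ray("scene",(225.6,117.2)),ray("side",(238.6,241.2))]),tri([ray("scene",(224.9,106.4)),ray("side",(238.6,230))]))
for u in((219.3,121.3),(219.7,121.5)):
  for v in((242.6,259.5),(243,260)):print(tri([ray("scene",u),ray("side",v)])[0])
E
```

```text
(array([ 496.43564368, -213.75022163,  292.97846311]), [np.float64(0.22864955842660964), np.float64(0.2286495584266237)]) (array([ 496.41968492, -213.35966663,  331.92717719]), [np.float64(0.4113245398116428), np.float64(0.4113245398117667)])
[ 501.21528489 -240.61872097  259.16574078]
[ 501.45346898 -241.33215917  258.45793794]
[ 500.90228701 -239.93789103  258.51285971]
[ 501.14061124 -240.65149677  257.80482435]
```

>>> jog_arm(
  slide=[
    [0,0,0],
    [0,0,0],
    [0,0,0],
    [0,0,0],
    [0,0,0],
    [0,0,0],
    [0,0,0],
    [0,0,0],
    [0,0,0],
    [0,0,0],
    [0,0,0],
    [0,0,0],
  ],
  turn=[
    [0,0,0],
    [0,0,0],
    [0,0,0],
    [0,0,0],
    [0,0,0],
    [0,0,0],
    [0,0,0],
    [0,0,0],
    [0,0,0],
    [0,0,0],
    [0,0,0],
    [0,0,0],
  ],
  gripper=[1,1,1,1,1,1,1,1,1,1,1,1],
)

```text
time: 12.93
eef_pos: [571.5, 16.5, 172.8]
tcp_rot: [0.0, 0.798, 0.603, 0.001]
contact_force: [-0.6, 4.4, 8.3]
gripper_width: 0.008
grasp_force: 4.2
```

>>> jog_arm(
  slide=[
    [0,0,0],
    [0,0,0],
    [0,0,0],
    [0,0,0],
    [0,0,0],
    [0,0,0],
    [0,0,0],
    [0,0,0],
    [0,0,0],
    [0,0,0],
    [0,0,0],
    [0,0,0],
  ],
  turn=[
    [0,0,0],
    [0,0,0],
    [0,0,0],
    [0,0,0],
    [0,0,0],
    [0,0,0],
    [0,0,0],
    [0,0,0],
    [0,0,0],
    [0,0,0],
    [0,0,0],
    [0,0,0],
  ],
  gripper=[1,1,1,1,1,1,1,1,1,1,1,1],
)

```text
time: 13.93
eef_pos: [571.5, 16.5, 172.8]
tcp_rot: [0.0, 0.798, 0.603, 0.001]
contact_force: [-1.0, 5.4, 9.1]
gripper_width: 0.004
grasp_force: 4.2
```

```bash
python3 look.py; python3 - <<'E'
from h import *
a=bot.capture("scene");b=bot.capture("side")
for c in("yel","red"):print([x for x in blobs(a,c) if 190<x[0][0]<250 and 95<x[0][1]<145])
for c in("yel","red"):print([x for x in blobs(b,c) if 225<x[0][0]<251 and 225<x[0][1]<275])
E
```

```text
mark-level px [238.8762563  250.55950351] start [238.42047094 229.970634  ]
([234.6, 244.8], [230, 243, 10, 4, 32]) z 278.0 above 19.7
([246.0, 246.0], [245, 245, 3, 3, 9]) z 278.5 above 20.2
13.9833 172.81706651686818 [-0.84401012  4.75448015  7.9811444 ]
[([226.4, 121.0], [219, 118, 15, 7, 32])]
[([216.3, 121.4], [215, 118, 4, 8, 21]), ([222.7, 118.8], [222, 118, 3, 3, 6])]
[([234.5, 244.8], [230, 243, 10, 4, 32]), ([246.0, 246.0], [245, 245, 3, 3, 9])]
[([242.5, 259.5], [236, 254, 13, 11, 86])]
```

>>> jog_arm(
  slide=[
    [0,0,0],
    [0,0,0],
    [0,0,0],
    [0,0,0],
    [0,0,0],
    [0,0,0],
    [0,0,0],
    [0,0,0],
    [0,0,0],
    [0,0,0],
    [0,0,0],
    [0,0,0],
  ],
  turn=[
    [0,0,0],
    [0,0,0],
    [0,0,0],
    [0,0,0],
    [0,0,0],
    [0,0,0],
    [0,0,0],
    [0,0,0],
    [0,0,0],
    [0,0,0],
    [0,0,0],
    [0,0,0],
  ],
  gripper=[1,1,1,1,1,1,1,1,1,1,1,1],
)

```text
time: 15.08
eef_pos: [571.5, 16.5, 172.8]
tcp_rot: [0.0, 0.798, 0.603, 0.001]
contact_force: [-1.1, 4.8, 8.5]
gripper_width: 0.006
grasp_force: 4.2
```

```bash
python3 look.py
```

```text
mark-level px [238.8762563  250.55950351] start [238.42047094 229.970634  ]
([234.7, 246.8], [231, 245, 9, 4, 30]) z 270.7 above 12.4
([246.0, 248.0], [245, 247, 3, 3, 9]) z 271.2 above 12.9
15.1333 172.7891748984114 [-1.33103049  4.10595847  6.73335066]
```

>>> jog_arm(
  slide=[
    [0,0,0],
    [0,0,0],
    [0,0,0],
    [0,0,0],
    [0,0,0],
    [0,0,0],
    [0,0,0],
    [0,0,0],
    [0,0,0],
    [0,0,0],
    [0,0,0],
    [0,0,-0.2],
  ],
  turn=[
    [0,0,0],
    [0,0,0],
    [0,0,0],
    [0,0,0],
    [0,0,0],
    [0,0,0],
    [0,0,0],
    [0,0,0],
    [0,0,0],
    [0,0,0],
    [0,0,0],
    [0,0,0],
  ],
  gripper=[1,1,1,1,1,1,1,1,1,1,1,1],
)

```text
time: 16.13
eef_pos: [569.7, 15.7, 189.2]
tcp_rot: [-0.001, 0.798, 0.603, -0.001]
contact_force: [0.1, -0.3, -0.4]
gripper_width: 0.008
grasp_force: 0.0
```

>>> jog_arm(
  slide=[
    [0,0,-0.2],
    [0,0,-0.3],
    [0,0,-0.3],
    [0,0,-0.3],
    [0,0,-0.3],
    [0,0,-0.3],
    [0,0,-0.3],
    [0,0,-0.3],
    [0,0,-0.3],
    [0,0,-0.3],
    [0,0,-0.3],
    [0,0,-0.3],
  ],
  turn=[
    [0,0,0],
    [0,0,0],
    [0,0,0],
    [0,0,0],
    [0,0,0],
    [0,0,0],
    [0,0,0],
    [0,0,0],
    [0,0,0],
    [0,0,0],
    [0,0,0],
    [0,0,0],
  ],
  gripper=[1,1,1,1,1,1,1,1,1,1,1,1],
)

```text
time: 17.13
eef_pos: [570.9, 15.3, 221.6]
tcp_rot: [0.0, 0.798, 0.603, -0.0]
contact_force: [-0.1, 0.6, -0.5]
gripper_width: 0.006
grasp_force: 0.0
```

```bash
python3 look.py; python3 look.py; python3 - <<'E'
from h import *
a=bot.capture("scene");b=bot.capture("side")
for c in("yel","red"):print([x for x in blobs(a,c) if 190<x[0][0]<250 and 95<x[0][1]<145])
cv2.imwrite("pics/z4.png",np.hstack([cv2.resize(a[80:170,190:250],None,fx=6,fy=6,interpolation=2),cv2.resize(b[210:300,210:270],None,fx=6,fy=6,interpolation=2)]))
E
```

```text
mark-level px [238.8762563  250.55950351] start [238.42047094 229.970634  ]
([234.7, 248.8], [231, 247, 9, 4, 30]) z 263.2 above 4.9
([246.1, 249.9], [245, 249, 3, 3, 8]) z 264.1 above 5.8
17.1833 221.69223440706725 [ 0.62232499 -0.52197035  0.65684128]
mark-level px [238.8762563  250.55950351] start [238.42047094 229.970634  ]
([234.7, 248.7], [231, 247, 9, 4, 31]) z 263.6 above 5.3
([246.0, 250.0], [245, 249, 3, 3, 9]) z 263.7 above 5.4
17.2333 221.6643584738105 [0.22390594 0.10320833 0.00666063]
[([226.2, 125.2], [219, 122, 15, 7, 36])]
[([219.4, 121.6], [215, 118, 10, 8, 50])]
```

View pics/z4.png

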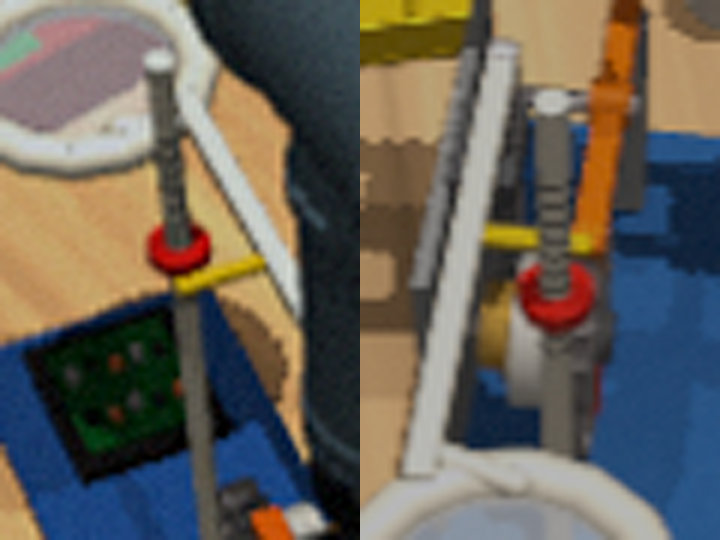

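The pointer rests about 5 mm above the marker by measurement. It has dropped 11 teeth (69.3 mm), and the marker is at most 75 mm below the start, so it is at most 6 mm high. The drum is still and the arm is clear, so I'm handing in.

```bash
python3 -c "
from cell import bot
print(bot.sign_off())"
```

```text
the job is handed in; nothing more can be done
None
```

The magnifier is let down and held by the pawl, with its pointer about 5 mm above the marker's middle (limit 10 mm); the push read about 10 N at most, the arm is clear, and the job is handed in, though sign-off gave no verdict.

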